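# Clamp a two-part casting mould with its draw latch

### The job

Get the plaster casting mould ready for pouring: slide the loose half along its board until the seam is fully shut, then hook the latch's wire loop over the keeper so that its bar sits under the keeper's lip, and press the red lever down over centre until it lies flat and the latch holds the halves tight. Ease the half and the loop into place and press the lever gently, forcing nothing, and leave the bowl, the round press mould and the brush where they are.

Things in the scene. Friction and masses are not known exactly. Their poses are not given: they have to be found in the camera images.
- mould: Fixed part: dark wooden mould board 226 x 290 mm, 18 mm thick, with 20 mm high side battens, carrying the fixed white plaster half (190 mm wide in x, 95 mm in y, 90 mm tall) and the draw latch on its top. Origin: on the seam plane, mid width, under the board, on the table. Its +y points level from the seam towards the loose half, z up. The fixed half fills y -95 to 0 mm; its top is at z 108 mm. The board runs from y -137 to +153 mm.
- half: Loose white plaster half, 190 x 95 x 90 mm, damp, 1.8 to 2.9 kg, standing on the board between the battens (1.5 mm play a side), 18 to 30 mm away from the fixed half. Origin: centre of its underside; its seam face is 47.5 mm along its -y, its outer face 47.5 mm along +y, its top 90 mm up. It slides with 9 to 19 N; push its outer face low down (below 60 mm above the board) or it tips. Seam shut: its origin at y 47.5 mm in the frame of mould.
- lever (a joint): Lever angle, rad: 0 pressed flat against its stop (handle level, pointing to mould's -y), growing as the handle swings up and over towards the keeper, 1.57 upright, stop at 2.1. A friction of 0.08 Nm keeps it where it is left. With the loop hooked, the springs resist from about 1.1 rad down to dead centre at about 0.25 rad (5 to 7 N at the handle pad), past which they pull it shut.
- lever_pivot (a point): The lever's hinge axis (along mould's x): 25 mm to -y of the seam and 13 mm above the plaster's top. The loop is pinned to the lever 20 mm from this axis, on the handle's side, 0.127 rad below the handle's direction (when the lever is flat).
- handle_pad (a point): Middle of the red grip, on the face that is up when the lever is flat: 52 mm from the hinge axis, 5 mm off the line through it.
- handle: Handle of the lever: steel with a red grip, 24 mm wide, 5 mm thick, reaching 74 mm from the hinge axis. Origin on the hinge axis; the handle runs along its own -y, +z is the face to press.
- bail: The loop: U of 6 mm steel wire, 40 mm wide outside, 28 mm inside. Origin on the pin that joins it to the lever; its legs run along its own +y, first through two coil-sprung sleeves (46 mm wide outside, 36 mm long), then bare from 36 to 72 mm, where they can be pinched across the 40 mm. The springs let it stretch by up to 12 mm, at 10 N/mm.
- loop_bar (a point): Middle of the loop's end bar (6 mm wire, along mould's x), 75.5 mm from the loop's pin. The loop swings on the pin by over half a turn; a friction of 0.04 Nm keeps it where it is left, so a swinging lever carries an unhooked loop with it.
- keeper (a point): Seat of the bar in the keeper on the loose half's top: bar axis 35 mm from the seam, 5 mm above the top. The keeper is a steel hook 20 mm wide, open towards +y: its upright's +y face is 3 mm to -y of this point; its lip, underside 8.5 mm and top 12.5 mm above the plaster's top, ends 3 mm to +y of it. The bar goes over the lip, down behind it and back under it.
- bowl: Bystander: grey unfired bowl upside down on a white plaster disc, 126 mm across, 70 mm tall. Origin at the centre of its underside.
- press_mould: Bystander: round stepped white plaster mould, hollow, 148 mm across, 72 mm tall. Origin at the centre of its underside.
- brush: Bystander: hand brush with a wooden handle, 190 mm long, lying on the table to the left of the mould. Origin under its middle.
Mind the look-alikes: they are no part of the job. Leave any green or orange look-alike of the half alone.

How it is judged (in metres and radians):
On the way, in this order (a step that is already met when the one before it is completed fails the run):
1. the loose half is slid home: seam shut to within 1.3 mm (y of half in the frame of mould below 0.0488 m), for 0.2 s.
2. the loop's bar is under the keeper's lip while the lever is still up (y of loop_bar in the frame of keeper between -0.004 and 0.003 m and z of loop_bar in the frame of keeper below 0.003 m and value of joint lever above 0.6 rad), for 0.2 s.
At the end, for the whole second after the job is handed in: The lever lies flat (below 0.08 rad), the loop's bar is under the keeper's lip (y -4 to 3 mm, z below 3 mm of the seat), the latch pulls the loose half with over 15 N, the seam is shut to 1.3 mm and square to 0.02 rad, the half is at rest (value of joint lever below 0.08 rad and y of loop_bar in the frame of keeper between -0.004 and 0.003 m and z of loop_bar in the frame of keeper below 0.003 m and y of half in the frame of mould below 0.0488 m and angle between the y axis of half and the y axis of mould, either way round below 0.02 rad and contact force between bail and half above 15 N and linear speed of half below 0.01 m/s); the robot touches nothing.
It fails at once if the loose half is shoved with more than 40 N (contact force between the fingers and half above 40 N).
It fails at once if the lever's handle is forced with more than 25 N (contact force between the fingers and handle above 25 N).
It fails at once if with the lever still up, the loop is rammed on the keeper or the plaster with more than 40 N (contact force between bail and half above 40 N and value of joint lever above 1.25 rad).
It fails at once if the bowl, the press mould or the brush is moved by more than 15 mm (distance of any of bowl, press_mould, brush from where it was at the start of the episode above 0.015 m).
It also fails if it takes over 72 s, if anything falls off the work surface, if the arm or the gripper's body presses on something with over 40 N, if the wrist force passes 120 N, or if a joint passes its speed limit or range.

### The arm

A 7-joint arm with a two-finger parallel gripper is mounted at the origin on the work surface. World frame = base frame: x ahead of the robot, y to its left, z up, the work surface at z = 0. Lengths are in mm, angles in rad, forces in N, time in s.
With the tool pointing down it reaches from about 350 to 900 mm from the base axis. Payload 7.2 kg.
Tool frame: the origin (TCP) lies at the very end of the fingers, on their centre line; the grasp point (between the pads) lies 19 mm behind it (env.tcp_to_grasp is the distance from the TCP to the grasp point, in mm); z points along the fingers, x is the direction in which the jaws open and shut, and the axes are right-handed (so a half turn about z gives the same grasp; the last joint's range is limited). The gripper opens to 88 mm and grips with 3 to 60 N. Pads are 20 mm wide; open, the fingers measure 115 mm over their backs; the gripper's body (75 mm by 178 mm) begins 61 mm behind the grasp point.
Start: joints at [1.174, 0.411, -0.013, 1.596, 0.006, 1.134, -0.082], TCP at [201.805, -591.526, 222.653] pointing down, gripper open.
Joint ranges: [-2.95, 2.95], [-0.29, 1.99], [-1.47, 1.44], [0.14, 2.54], [-1.03, 4.17], [0.13, 1.85], [-2.86, 2.86]. Speed limits (rad/s): [2.39, 2.39, 3.01, 3.01, 3.14, 3.14, 3.14].

### API

Orientations are given as a rotation vector (axis times angle).
In Python, from bench import env, optics gives the robot as it stands.
- The arm moves only by the shell command python3 -m creep 'ROWS' [FORCE]. ROWS is text: rows parted by semicolons, each of 7 numbers parted by spaces: the turn, a rotation vector about the tool's x, y, z in rad, then the shift along the tool's x, y, z in m, then the closure, from -1 (fully open) to 1 (shut). A call has 1 to 20 rows; each row shifts and turns the commanded pose from where the row before left it, along the tool's axes as they then stand; what a row does not reach is not made up. A row lasts 1/10 s, in which the tool goes at most 50 mm and 8.59 degrees, less where a joint would pass 70% of its speed; a pose out of reach is approached as far as the arm can. A call is refused whole if a number of a shift passes 0.05 or a number of a turn 0.15, either way. A call with a gripper value outside its range is refused whole. The fingers move at their own pace and stop on an object; FORCE is the grip in N (left out, the last holds). Time passes only in rows, so rows that do not move let the fingers close. It gives the time, the measured TCP pose, the force and the opening at its end, in the units of the state.
- env.sense(): the state, without advancing time (a new reading comes with each control period).
- optics.get_image(name): name is "scene" or "side" or "wrist"; returns the picture (420x560x3 uint8, blue, green, red); there is no depth.
- optics.calibration(name): a dict with "mtx" (3x3 intrinsics, pixels), "k1" (the pictures are not rectified: a ray, as slopes to the right and down, at radius r is drawn at 1 + k1 r^2 times it, then the intrinsics apply), "R" (3x3) and "t" (3): a world point X has camera coordinates R X + t. Camera axes: x right, y down, z forward; pixel columns grow to the right and rows downward; lengths in mm; the calibration is good to about 2 mm. A picture is of the moment at which its call begins: read the wrist's pose just before it. calibration takes no time and is no camera call; for the wrist camera it gives the pose at the moment of the call.
- env.hand_in(): hands the job in, once; it reports no verdict.
The state is a dict: "clock": time; "joint_positions": joint angles; "qd": joint speeds; "joint_efforts": joint torques, N m; "ee_pos": TCP position; "tcp_rot": TCP orientation; "wrist_force": force on the tool from outside, world axes, zero at the start; "torque": the same for the moment, N m; "opening": finger opening in mm.
Only numpy, scipy, OpenCV 4.12 (cv2) and the standard library are available. Lean on these libraries where they do the work, as an engineer would, in place of code of your own. Each camera call takes 0.05 s, during which the arm holds its last target.

## Working session

There is one attempt and no reset: what is moved stays moved. The work goes in short steps, Python scripts to look and compute and a shell command to move; the robot and the scene stay as the last step left them, time stands still between calls to the robot, and variables do not carry over. Pictures are saved under pics/ and viewed, and the job is handed in when it is done.

```bash
ls; mkdir -p pics; python3 - <<'E'
from bench import env, optics
import cv2,numpy as np
print(env.sense())
for n in ["scene","side","wrist"]:
    c=optics.calibration(n); print(n,c)
    cv2.imwrite(f"pics/a_{n}.png",optics.get_image(n))
E
```

```text
pics
{'clock': 0.0, 'joint_positions': array([ 1.17381551,  0.41189565, -0.01272122,  1.59703956,  0.00561625,
        1.13429609, -0.08221867]), 'qd': array([-0.00064952,  0.00022324, -0.00202957, -0.00022332, -0.00117717,
        0.00049086,  0.00034984]), 'joint_efforts': array([-4.40913564e-04, -5.87948227e+01,  6.41515888e-01, -2.91075718e+01,
       -5.37391263e-02,  1.83277682e-02,  1.49467287e-04]), 'ee_pos': array([ 201.60267007, -591.05799275,  221.81352273]), 'tcp_rot': array([-2.55437886e+00,  1.82744198e+00,  2.15494789e-03]), 'wrist_force': array([ 0.11480509,  0.13841519, -0.03402766]), 'torque': array([ 0.00867365, -0.01477887, -0.00377555]), 'opening': 87.90553892338097}
scene {'mtx': array([[473.58127892,   0.        , 280.56026737],
       [  0.        , 473.58127892, 213.59661733],
       [  0.        ,   0.        ,   1.        ]]), 'k1': -0.1214616027326666, 'R': array([[-0.26534517,  0.96405195,  0.0139921 ],
       [ 0.80290339,  0.22897881, -0.55037701],
       [-0.53379592, -0.13480557, -0.834799  ]]), 't': array([ 168.85293848, -402.19905424, 1407.03453301])}
side {'mtx': array([[467.24454619,   0.        , 280.50444968],
       [  0.        , 467.24454619, 214.2333625 ],
       [  0.        ,   0.        ,   1.        ]]), 'k1': 0.02219572751416981, 'R': array([[-0.9305496 , -0.36589346, -0.01412145],
       [-0.20060639,  0.54169151, -0.81628879],
       [ 0.30632419, -0.75676435, -0.57747138]]), 't': array([517.90195678, 182.31656991, 945.81508511])}
wrist {'mtx': array([[302.58558072,   0.        , 278.87876991],
       [  0.        , 302.58558072, 209.60370518],
       [  0.        ,   0.        ,   1.        ]]), 'k1': 0.017433677475347156, 'R': array([[ 0.3223023 , -0.94663624, -0.00102428],
       [-0.91590222, -0.31211137,  0.25240763],
       [-0.2392579 , -0.08041342, -0.96762045]]), 't': array([-624.04363876,  -30.55759176,  389.92040924])}
```

View pics/a_scene.png

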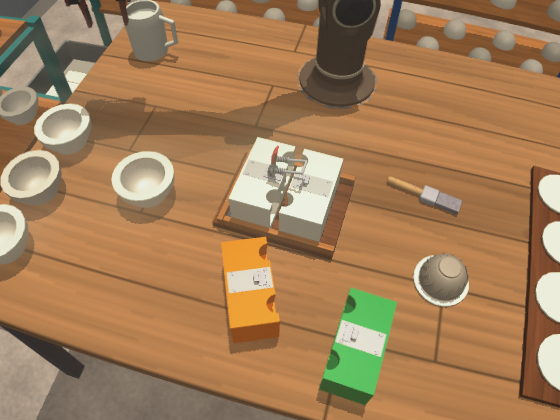

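View pics/a_side.png

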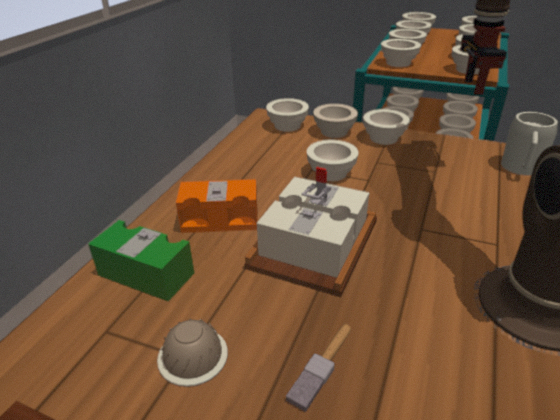

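View pics/a_wrist.png

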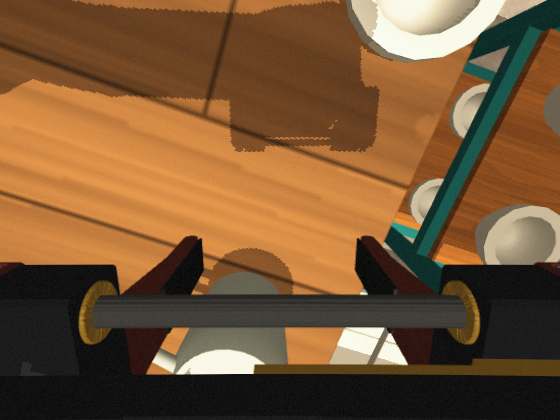

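```bash
python3 - <<'E'
import cv2
a=cv2.imread("pics/a_scene.png")[130:255,205:365]
cv2.imwrite("pics/b_scene.png",cv2.resize(a,None,fx=5,fy=4.8,interpolation=cv2.INTER_CUBIC))
a=cv2.imread("pics/a_side.png")[155:290,240:390]
cv2.imwrite("pics/b_side.png",cv2.resize(a,None,fx=5,fy=4.4,interpolation=cv2.INTER_CUBIC))
E
```

```text
(no output)
```

View pics/b_scene.png

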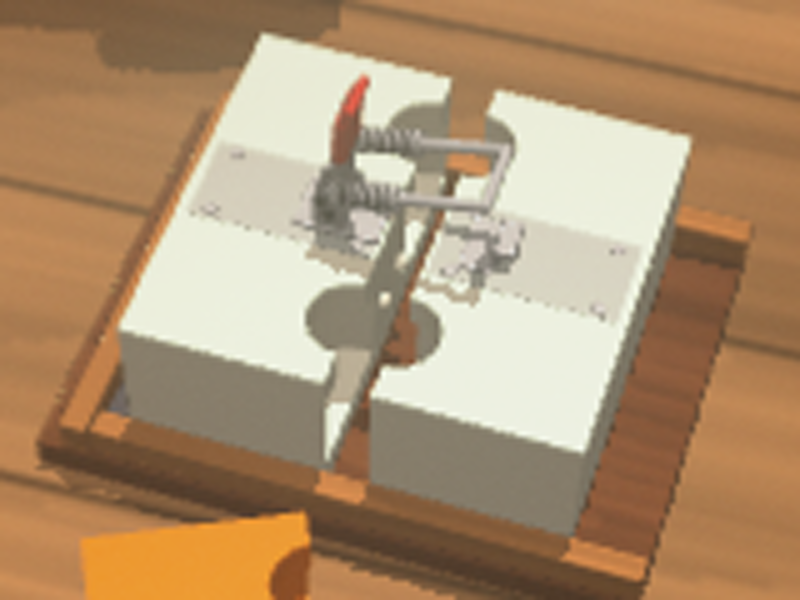

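View pics/b_side.png

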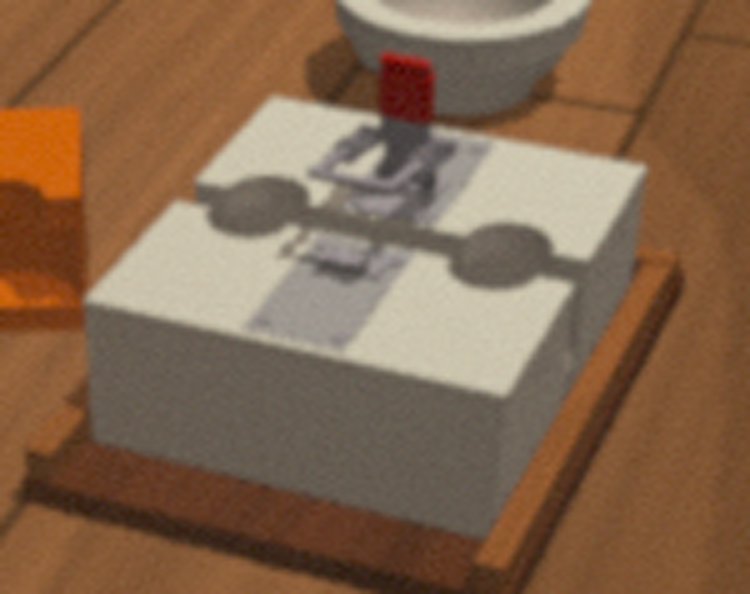

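```bash
cat > h.py <<'E'
import numpy as np,cv2
from bench import env,optics
from scipy.optimize import least_squares
def proj(c,X):
    X=np.atleast_2d(X)@c["R"].T+c["t"]; s=X[:,:2]/X[:,2:]
    r2=(s**2).sum(1,keepdims=True); s=s*(1+c["k1"]*r2)
    return s*[c["mtx"][0,0],c["mtx"][1,1]]+[c["mtx"][0,2],c["mtx"][1,2]]
def mw(m,P):  # m: x,y,yaw ; P in mould frame
    P=np.atleast_2d(P); c,s=np.cos(m[2]),np.sin(m[2])
    return np.c_[m[0]+c*P[:,0]-s*P[:,1], m[1]+s*P[:,0]+c*P[:,1], P[:,2]]
E
python3 - <<'E'
from h import *
cs,cd=optics.calibration("scene"),optics.calibration("side")
S=lambda l:np.array(l)/[5,4.8]+[205,130]
D=lambda l:np.array(l)/[5,4.4]+[240,155]
s=S([(262,35),(120,332),(325,385),(450,80),(495,93),(690,138),(583,453),(372,402)])
d=D([(640,165),(275,97),(200,185),(588,262),(575,285),(180,203),(88,300),(510,397),(92,442),(490,535)])
ls=S([(362,78),(507,150),(490,206)]); ld=D([(407,60),(317,174),(405,186)])
def pts(p):
    m=p[:3];g=p[3];z=108; hy=p[6]
    f=lambda x,y,z=108:mw(m,(x,y,z))[0]
    def h(x,y,z=108):
        c,s_=np.cos(hy),np.sin(hy); y0=y-47.5
        return mw(m,(x*c-y0*s_,g+47.5+x*s_+y0*c,z))[0]
    a=[f(-95,-95),f(95,-95),f(95,0),f(-95,0),h(-95,0),h(-95,95),h(95,95),h(95,0)]
    b=[a[0],a[1],a[2],a[3],a[4],a[7],a[6],a[5],h(95,95,18),h(-95,95,18)]
    th,be=p[4],p[5]
    tip=f(0,-25-74*np.cos(th),121+74*np.sin(th))
    t2=th-0.127
    py,pz=-25-20*np.cos(t2),121+20*np.sin(t2)
    by,bz=py+75.5*np.cos(be),pz+75.5*np.sin(be)
    L=[tip,f(-17,by,bz),f(17,by,bz)]
    L2=[tip,f(17,by,bz),f(-17,by,bz)]
    return a,b,L,L2
def res(p,full=False):
    a,b,L,L2=pts(p); o=p[7:9];
    r=[proj(cs,np.array(a))-s, proj(cd,np.array(b))+o-d, proj(cs,np.array(L))-ls, proj(cd,np.array(L2))+o-ld]
    if full: return r
    return np.r_[np.concatenate([q.ravel() for q in r]),o*0.5,p[6]*100]
q=least_squares(res,[600,0,0,24,1.6,0,0,0,0],loss="soft_l1")
print(q.x.round(3)); 
for r in res(q.x,True): print(r.round(1).tolist())
E
```

```text
[ 4.81885e+02 -3.66500e+01 -4.10000e-02  1.98690e+01  1.69400e+00
  4.79460e+01 -1.00000e-03  4.81000e-01  7.47000e-01]
[[0.4, -0.3], [0.0, -0.6], [0.4, -0.3], [0.9, -0.2], [-0.0, -0.9], [0.2, -0.4], [0.5, -0.2], [-0.2, -1.4]]
[[1.0, 0.4], [-0.8, 0.1], [-1.4, -0.7], [0.0, -0.1], [0.0, -0.4], [-0.9, -0.5], [-0.7, 0.0], [-0.5, -0.4], [0.2, -0.2], [0.9, 1.2]]
[[-0.1, 3.3], [-51.9, 7.7], [-53.4, 7.0]]
[[-0.8, -0.1], [17.5, 0.4], [13.3, 0.6]]
```

```bash
python3 - <<'E'
from h import *
cs,cd=optics.calibration("scene"),optics.calibration("side")
S=lambda l:np.array(l)/[5,4.8]+[205,130]
D=lambda l:np.array(l)/[5,4.4]+[240,155]
ls=S([(362,78),(507,150),(490,206)]); ld=D([(407,60),(317,174),(405,186)])
m=(481.9,-36.65,-.041)
def L(p):
    f=lambda x,y,z=108:mw(m,(x,y,z))[0]
    th,be=p[:2]; t2=th+p[2]*.127
    tip=f(0,-25-74*np.cos(th),121+74*np.sin(th))
    py,pz=-25-20*np.cos(t2),121+20*np.sin(t2)
    by,bz=py+75.5*np.cos(be),pz+75.5*np.sin(be)
    return np.array([tip,f(-17,by,bz),f(17,by,bz)]),(py,pz,by,bz)
def res(p):
    A,_=L(p); return np.r_[(proj(cs,A)-ls).ravel(),(proj(cd,A[[0,2,1]])+[.48,.75]-ld).ravel()]
for sg in(-1,1):
  for b0 in (0,.5,-.5):
    q=least_squares(lambda p:res([p[0],p[1],sg]),[1.6,b0]); print(sg,q.x,np.round(q.fun,1).tolist(),np.round(L([*q.x,sg])[1],1))
E
```

```text
-1 [1.65936123 0.27405623] [-1.2, 2.9, 0.9, -0.3, -0.1, -0.2, -0.4, -0.7, -0.8, -0.5, -3.5, 0.1] [-25.8 141.   46.9 161.4]
-1 [1.65936108 0.27405625] [-1.2, 2.9, 0.9, -0.3, -0.1, -0.2, -0.4, -0.7, -0.8, -0.5, -3.5, 0.1] [-25.8 141.   46.9 161.4]
-1 [1.6593609  0.27405609] [-1.2, 2.9, 0.9, -0.3, -0.1, -0.2, -0.4, -0.7, -0.8, -0.5, -3.5, 0.1] [-25.8 141.   46.9 161.4]
1 [1.64368936 0.31979608] [-1.7, 2.8, 2.6, -0.7, 1.7, -0.6, -0.2, -1.0, -1.5, -0.8, -4.0, -0.2] [-21.  140.6  50.6 164.3]
1 [1.64368961 0.31979681] [-1.7, 2.8, 2.6, -0.7, 1.7, -0.6, -0.2, -1.0, -1.5, -0.8, -4.0, -0.2] [-21.  140.6  50.6 164.3]
1 [1.64368953 0.31979659] [-1.7, 2.8, 2.6, -0.7, 1.7, -0.6, -0.2, -1.0, -1.5, -0.8, -4.0, -0.2] [-21.  140.6  50.6 164.3]
```

```bash
cat >> h.py <<'E'
from scipy.spatial.transform import Rotation as Ro
M=[481.9,-36.65,-.041]
def st():
    s=env.sense(); return s,np.array(s["ee_pos"]),Ro.from_rotvec(s["tcp_rot"])
def inm(p,m=M):
    c,sn=np.cos(m[2]),np.sin(m[2]); d=np.array(p)-[m[0],m[1],0]
    return np.array([c*d[0]+sn*d[1],-sn*d[0]+c*d[1],d[2]])
def goal(target,tilt=0,m=M):
    """target TCP in mould frame; tool x = mould x, z down, tilt about tool x"""
    s,p,R=st(); T=mw(m,target)[0]
    x=np.array([np.cos(m[2]),np.sin(m[2]),0]); z=np.array([0,0,-1.]); y=np.cross(z,x)
    G=Ro.from_matrix(np.c_[x,y,z])*Ro.from_euler('x',tilt)
    print("t",round(s["clock"],2),"mould pos",inm(p,m).round(2),"F",s["wrist_force"].round(1),"op",round(s["opening"],1))
    print("shift now-axes",R.inv().apply(T-p).round(2)," in goal axes",G.inv().apply(T-p).round(2)," turn",(R.inv()*G).as_rotvec().round(4))
E
python3 - <<'E'
from h import *
goal((0,137,300))
s,p,R=st();c=optics.calibration("wrist"); print(R.inv().apply(-c["R"].T@c["t"]-p))
E
```

```text
t 0.15 mould pos [-257.28 -565.54  222.01] F [0.2 0.4 0.5] op 87.9
shift now-axes [-562.14 -493.82  -77.35]  in goal axes [ 257.28 -702.54  -77.99]  turn [-7.000e-04  1.100e-03 -1.201e+00]
[  -0.29549003  -68.47807117 -162.47841299]
```

```bash
python3 -m creep '0 0 0 0 0 -0.04 -1;0 0 0 0 0 -0.038 -1;0 0 0 -0.034 -0.03 0 -1;0 0 0 -0.034 -0.03 0 -1;0 0 0 -0.034 -0.03 0 -1;0 0 0 -0.034 -0.03 0 -1;0 0 0 -0.034 -0.03 0 -1;0 0 0 -0.034 -0.03 0 -1;0 0 0 -0.034 -0.03 0 -1;0 0 0 -0.034 -0.03 0 -1;0 0 0 -0.034 -0.03 0 -1;0 0 0 -0.034 -0.03 0 -1;0 0 0 -0.034 -0.03 0 -1;0 0 0 -0.034 -0.03 0 -1;0 0 0 -0.034 -0.03 0 -1;0 0 0 -0.034 -0.03 0 -1;0 0 0 -0.034 -0.03 0 -1;0 0 0 -0.034 -0.03 0 -1' ; python3 - <<'E'
from h import *
goal((0,137,300))
E
```

```text
clock: 1.95
ee_pos: [480.7, 79.9, 300.7]
tcp_rot: [2.555, -1.829, 0.001]
wrist_force: [0.8, -0.8, -0.4]
opening: 88.1
t 1.95 mould pos [ -5.93 116.4  300.69] F [ 0.8 -0.8 -0.4] op 88.1
shift now-axes [-17.07 -12.96   0.69]  in goal axes [  5.93 -20.6    0.69]  turn [ 0.0000e+00 -5.0000e-04 -1.2016e+00]
```

```bash
python3 -m creep '0 0 -0.14 0 0 0 -1;0 0 -0.14 0 0 0 -1;0 0 -0.14 0 0 0 -1;0 0 -0.14 0 0 0 -1;0 0 -0.14 0 0 0 -1;0 0 -0.14 0 0 0 -1;0 0 -0.14 0 0 0 -1;0 0 -0.14 0 0 0 -1;0 0 -0.08 0 0 0 -1;0 0 0 0 0 0 -1;0 0 0 0 0 0 -1' ; python3 - <<'E'
from h import *
goal((0,137,300))
cv2.imwrite("pics/c_w.png",optics.get_image("wrist"))
E
```

```text
clock: 3.05
ee_pos: [480.3, 78.2, 300.5]
tcp_rot: [3.141, -0.07, -0.0]
wrist_force: [-0.4, 0.7, 0.2]
opening: 87.8
t 3.05 mould pos [ -6.26 114.7  300.53] F [-0.4  0.7  0.2] op 87.8
shift now-axes [  6.18 -22.32   0.52]  in goal axes [  6.26 -22.3    0.53]  turn [ 0.0001  0.0002 -0.0037]
```

View pics/c_w.png

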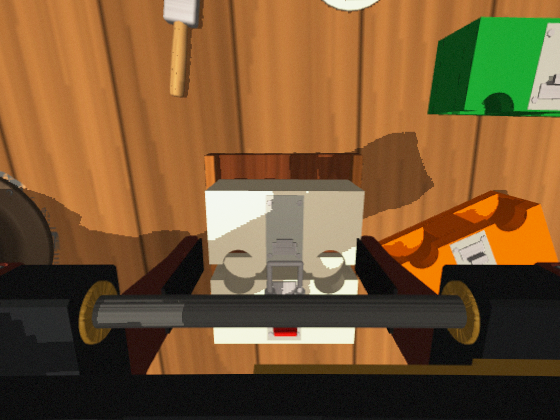

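```bash
python3 - <<'E'
from h import *
c=optics.calibration("wrist")
P=[(-95,115,108),(95,115,108),(-95,115,18),(95,115,18),(-113,153,38),(113,153,38),(-17,46.9,161.4),(17,46.9,161.4),(0,55,120)]
print(proj(c,mw(M,P)).round(1).tolist())
a=cv2.imread("pics/c_w.png")[145:345,195:375]
cv2.imwrite("pics/c_wz.png",cv2.resize(a,None,fx=4,fy=3,interpolation=cv2.INTER_CUBIC))
E
```

```text
[[204.7, 190.3], [364.2, 189.7], [219.1, 178.7], [347.6, 178.2], [201.8, 153.7], [365.3, 153.0], [269.5, 261.6], [301.0, 261.5], [284.5, 240.9]]
```

View pics/c_wz.png

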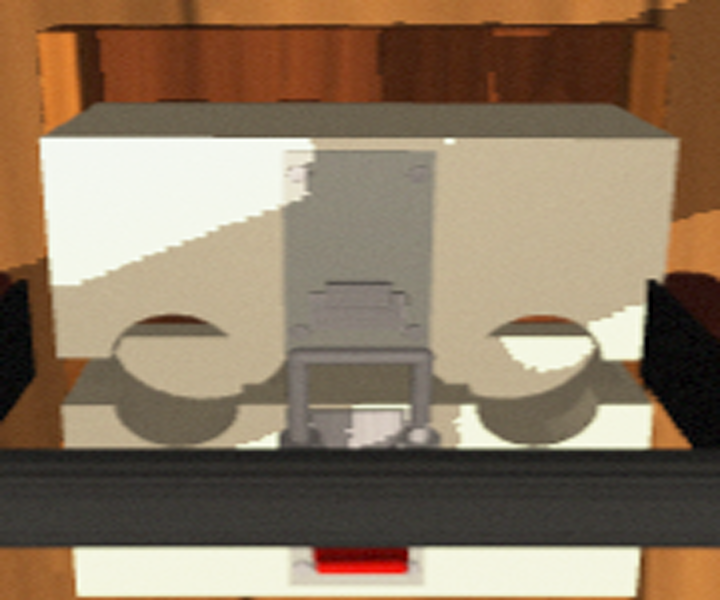

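```bash
python3 -m creep '0 0 -0.003 0.006 -0.026 0 -1;0 0 0 0 0 0.04 -1;0 0 0 0 0 0.04 -1;0 0 0 0 0 0.04 -1;0 0 0 0 0 0.04 -1;0 0 0 0 0 0.04 -1;0 0 0 0 0 0.03 -1;0 0 0 0 0 0.015 -1;0 0 0 0 0 0 -1;0 0 0 0 0 0 -1' ; python3 - <<'E'
from h import *
goal((0,127,55))
cv2.imwrite("pics/d_s.png",optics.get_image("side"))
E
```

```text
clock: 4.1
ee_pos: [488.2, 104.5, 56.5]
tcp_rot: [-3.141, 0.062, -0.001]
wrist_force: [-0.4, 0.4, 0.4]
opening: 87.7
t 4.1 mould pos [  0.47 141.26  56.55] F [-0.4  0.4  0.4] op 87.7
shift now-axes [-0.49 14.26  1.54]  in goal axes [-0.47 14.26  1.55]  turn [-0.0003 -0.0009  0.0017]
```

View pics/d_s.png

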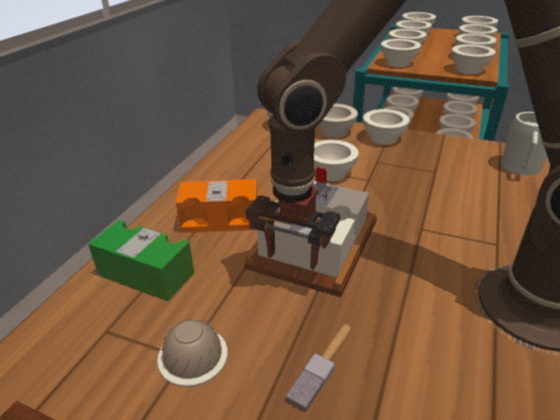

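```bash
python3 -m creep '0 0 0 0 0.004 0.014 -1;0 0 0 0 0.006 0 -1;0 0 0 0 0.002 0 -1;0 0 0 0 0.002 0 -1;0 0 0 0 0.001 0 -1;0 0 0 0 0.001 0 -1'; python3 -m creep '0 0 0 0 0.001 0 -1;0 0 0 0 0.001 0 -1'; python3 -m creep '0 0 0 0 0.001 0 -1;0 0 0 0 0.001 0 -1';python3 -c "
from h import *
goal((0,105,42))"
```

```text
clock: 4.75
ee_pos: [487.2, 89.4, 42.0]
tcp_rot: [-3.139, 0.061, -0.002]
wrist_force: [-0.1, 7.7, -2.2]
opening: 88.0
clock: 4.95
ee_pos: [486.8, 88.7, 42.0]
tcp_rot: [-3.137, 0.06, -0.001]
wrist_force: [-1.7, 9.7, -0.0]
opening: 88.1
clock: 5.15
ee_pos: [486.5, 88.0, 42.2]
tcp_rot: [-3.136, 0.058, -0.001]
wrist_force: [-3.8, 12.6, 1.1]
opening: 87.9
t 5.15 mould pos [ -0.51 124.68  42.16] F [-3.8 12.6  1.1] op 87.9
shift now-axes [ 0.44 19.69  0.07]  in goal axes [ 0.51 19.68  0.16]  turn [-0.0049 -0.0005  0.0038]
```

```bash
for i in 1; do python3 -m creep '0 0 0 0 0.001 0 -1;0 0 0 0 0.001 0 -1;0 0 0 0 0.001 0 -1;0 0 0 0 0.001 0 -1'; python3 -m creep '0 0 0 0 0.001 0 -1;0 0 0 0 0.001 0 -1;0 0 0 0 0.001 0 -1;0 0 0 0 0.001 0 -1'; done;python3 -c "
from h import *
goal((0,105,42))"
```

```text
clock: 5.55
ee_pos: [486.7, 85.0, 42.5]
tcp_rot: [-3.135, 0.056, -0.002]
wrist_force: [-2.2, 14.0, 1.8]
opening: 88.1
clock: 5.95
ee_pos: [487.0, 80.8, 42.5]
tcp_rot: [-3.135, 0.056, -0.004]
wrist_force: [-0.3, 13.6, 1.6]
opening: 87.7
t 5.95 mould pos [  0.29 117.56  42.5 ] F [-0.3 13.6  1.6] op 87.7
shift now-axes [-0.36 12.57  0.42]  in goal axes [-0.29 12.56  0.5 ]  turn [-0.0059 -0.0021  0.0052]
```

```bash
python3 -m creep '0 0 0 0 0.001 0 -1;0 0 0 0 0.001 0 -1;0 0 0 0 0.001 0 -1;0 0 0 0 0.001 0 -1;0 0 0 0 0.001 0 -1;0 0 0 0 0.001 0 -1;0 0 0 0 0.001 0 -1;0 0 0 0 0.001 0 -1'; python3 -m creep '0 0 0 0 0.001 0 -1;0 0 0 0 0.001 0 -1';python3 -c "
from h import *
goal((0,105,42))"
```

```text
clock: 6.75
ee_pos: [486.9, 72.7, 42.5]
tcp_rot: [-3.135, 0.056, -0.004]
wrist_force: [0.3, 12.6, 1.4]
opening: 87.7
clock: 6.95
ee_pos: [486.8, 70.8, 42.5]
tcp_rot: [-3.135, 0.056, -0.004]
wrist_force: [0.7, 14.1, 1.2]
opening: 88.0
t 6.95 mould pos [  0.53 107.56  42.52] F [ 0.7 14.1  1.2] op 88.0
shift now-axes [-0.54  2.56  0.5 ]  in goal axes [-0.53  2.56  0.52]  turn [-0.0058 -0.0024  0.0053]
```

```bash
python3 -m creep '0 0 0 0 0.001 0 -1;0 0 0 0 0 0 -1';python3 -c "
from h import *
goal((0,105,42))"
```

```text
clock: 7.15
ee_pos: [486.8, 69.6, 42.5]
tcp_rot: [-3.136, 0.056, -0.004]
wrist_force: [-0.7, 13.5, 1.6]
opening: 87.4
t 7.15 mould pos [  0.5  106.34  42.48] F [-0.7 13.5  1.6] op 87.4
shift now-axes [-0.51  1.34  0.47]  in goal axes [-0.5   1.34  0.48]  turn [-0.0055 -0.0023  0.0053]
```

Step in 0.5 mm until the force climbs.

```bash
for i in 1; do python3 -m creep '0 0 0 0 0.0005 0 -1;0 0 0 0 0.0005 0 -1'|grep -E "ee_|wri"; python3 -m creep '0 0 0 0 0.0005 0 -1;0 0 0 0 0 0 -1'|grep -E "ee_|wri";python3 -m creep '0 0 0 0 0.0005 0 -1;0 0 0 0 0 0 -1'|grep -E "ee_|wri"; done
```

```text
ee_pos: [486.7, 69.1, 42.6]
wrist_force: [0.1, 14.3, 1.7]
ee_pos: [486.7, 68.5, 42.5]
wrist_force: [0.4, 14.0, 1.2]
ee_pos: [486.7, 68.6, 42.6]
wrist_force: [0.7, 15.9, 0.9]
```

```bash
python3 -m creep '0 0 0 0 0.0005 0 -1;0 0 0 0 0 0 -1'|grep -E "ee_|wri"; python3 -m creep '0 0 0 0 0.0005 0 -1;0 0 0 0 0 0 -1'|grep -E "ee_|wri"
```

```text
ee_pos: [486.7, 68.6, 42.6]
wrist_force: [-0.1, 17.5, 0.4]
ee_pos: [486.8, 68.6, 42.6]
wrist_force: [-0.8, 19.0, -0.5]
```

```bash
python3 -m creep '0 0 0 0 0.001 0 -1;0 0 0 0 0.001 0 -1;0 0 0 0 0 0 -1;0 0 0 0 0 0 -1'|grep -E "ee_|wri"; python3 - <<'E'
from h import *
for n in("scene","side"): cv2.imwrite(f"pics/e_{n}.png",optics.get_image(n))
a=cv2.imread("pics/e_scene.png")[130:255,205:365]
cv2.imwrite("pics/e_z.png",cv2.resize(a,None,fx=5,fy=4.8,interpolation=cv2.INTER_CUBIC))
E
```

```text
ee_pos: [487.0, 68.6, 42.8]
wrist_force: [-0.2, 25.0, -2.3]
```

View pics/e_z.png

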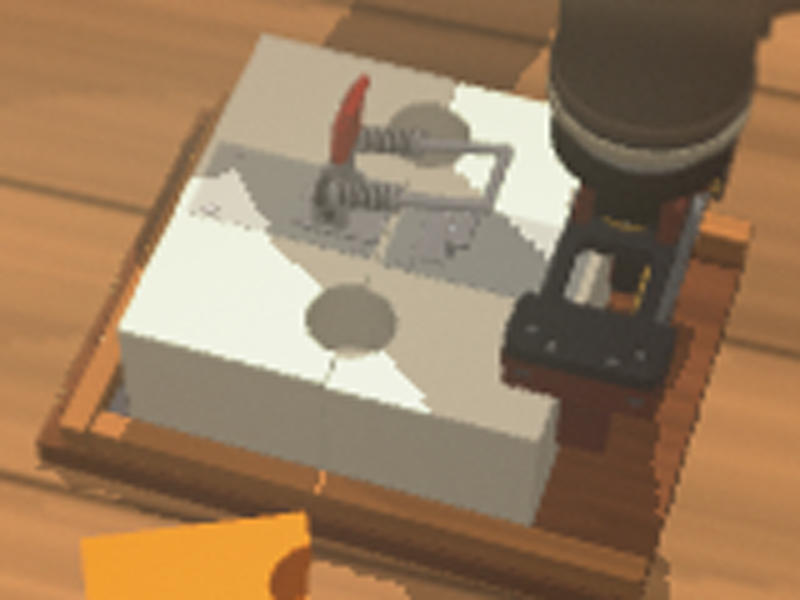

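```bash
python3 -m creep '0 0 0 0 -0.005 0 -1;0 0 0 0 -0.01 0 -1;0 0 0 0 -0.012 0 -1;0 0 0 0 0 -0.03 -1;0 0 0 0 0 -0.045 -1;0 0 0 0 0 -0.045 -1;0 0 0 0 0 -0.045 -1;0 0 0 0 0 -0.04 -1;0 0 0 0 0 0 -1;0 0 0 0 0 0 -1' ; python3 - <<'E'
from h import *
goal((0,22.3,240))
cv2.imwrite("pics/f_w.png",optics.get_image("wrist"))
c=optics.calibration("wrist")
P=[(-95,95,108),(95,95,108),(-95,0,108),(95,0,108),(-17,46.9,161.4),(17,46.9,161.4)]
print(proj(c,mw(M,P)).round(1).tolist())
a=cv2.imread("pics/f_w.png")[130:330,185:385]
cv2.imwrite("pics/f_wz.png",cv2.resize(a,None,fx=3,fy=3,interpolation=cv2.INTER_CUBIC))
E
```

```text
clock: 9.65
ee_pos: [487.1, 87.1, 247.2]
tcp_rot: [3.14, -0.062, 0.003]
wrist_force: [-0.0, 0.2, -0.7]
opening: 87.7
t 9.65 mould pos [1.4000e-01 1.2384e+02 2.4721e+02] F [-0.   0.2 -0.7] op 87.7
shift now-axes [ -0.31 101.53   7.29]  in goal axes [ -0.14 101.54   7.21]  turn [ 0.0008 -0.0019  0.0015]
[[188.4, 227.0], [371.0, 227.2], [194.6, 308.0], [364.5, 308.2], [261.1, 295.6], [298.4, 295.6]]
```

View pics/f_wz.png

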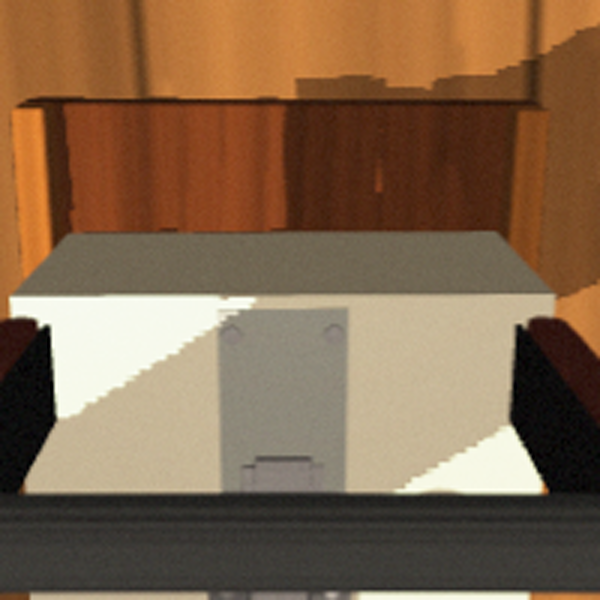

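```bash
python3 -m creep '0 0 0 0 0.04 0 -1;0 0 0 0 0.04 0 -1;0 0 0.002 0 0.0215 0 -1;0 0 0 0 0 0 -1;0 0 0 0 0 0.03 -1;0 0 0 0 0 0.03 -1;0 0 0 0 0 0.01 -1;0 0 0 0 0 0 -1;0 0 0 0 0 0 -1' ; python3 - <<'E'
from h import *
goal((0,22.3,148.6))
for n in("scene","side"): cv2.imwrite(f"pics/g_{n}.png",optics.get_image(n))
a=cv2.imread("pics/g_scene.png")[100:225,225:345]
b=cv2.imread("pics/g_side.png")[130:255,250:370]
cv2.imwrite("pics/g_z.png",cv2.resize(np.hstack([a,b]),None,fx=3.3,fy=4.5,interpolation=cv2.INTER_CUBIC))
E
```

```text
clock: 10.6
ee_pos: [483.2, -13.6, 177.1]
tcp_rot: [-3.14, 0.063, 0.0]
wrist_force: [0.8, 0.4, 1.3]
opening: 87.9
t 10.6 mould pos [  0.36  23.13 177.1 ] F [0.8 0.4 1.3] op 87.9
shift now-axes [-0.36  0.85 28.5 ]  in goal axes [-0.36  0.83 28.5 ]  turn [-0.0005  0.      0.0011]
```

View pics/g_z.png

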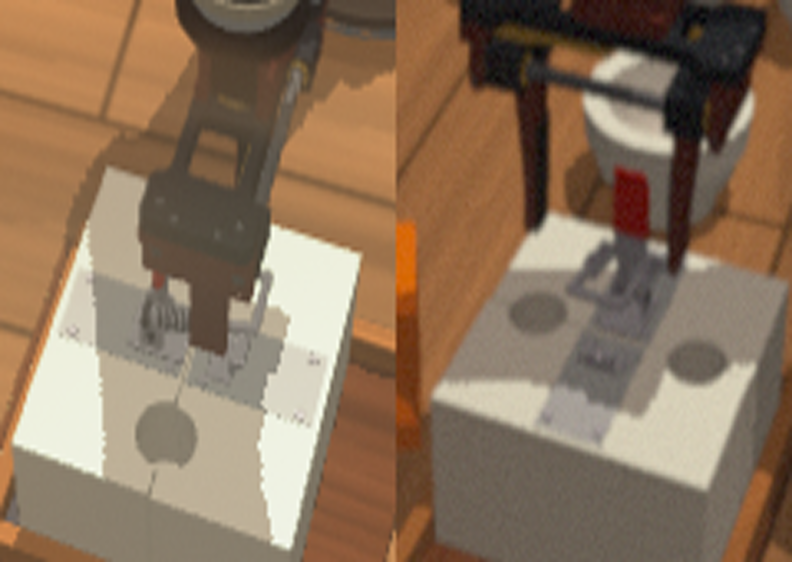

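```bash
python3 -m creep '0 0 0 0 0.0005 0.015 -1;0 0 0 0 0 0.0135 -0.3;0 0 0 0 0 0 -0.1;0 0 0 0 0 0 0;0 0 0 0 0 0 0' 10;  python3 -m creep '0 0 0 0 0 0 0.2;0 0 0 0 0 0 0.2;0 0 0 0 0 0 0.2;0 0 0 0 0 0 0.2' 10; python3 - <<'E'
from h import *
goal((0,22.3,148.6))
for n in("scene","side"): cv2.imwrite(f"pics/i_{n}.png",optics.get_image(n))
a=cv2.imread("pics/i_scene.png")[100:225,225:345]
b=cv2.imread("pics/i_side.png")[130:255,250:370]
cv2.imwrite("pics/i_z.png",cv2.resize(np.hstack([a,b]),None,fx=3.3,fy=4.5,interpolation=cv2.INTER_CUBIC))
E
```

```text
clock: 11.2
ee_pos: [483.2, -14.8, 148.7]
tcp_rot: [3.141, -0.064, 0.001]
wrist_force: [-0.2, 0.1, 0.5]
opening: 59.3
clock: 11.6
ee_pos: [482.7, -14.7, 148.2]
tcp_rot: [3.141, -0.064, -0.0]
wrist_force: [-1.8, -0.4, 0.6]
opening: 39.7
t 11.6 mould pos [-1.1000e-01  2.1970e+01  1.4823e+02] F [-1.8 -0.4  0.6] op 39.7
shift now-axes [ 0.11 -0.33 -0.37]  in goal axes [ 0.11 -0.33 -0.37]  turn [0.     0.0002 0.0002]
```

View pics/i_z.png

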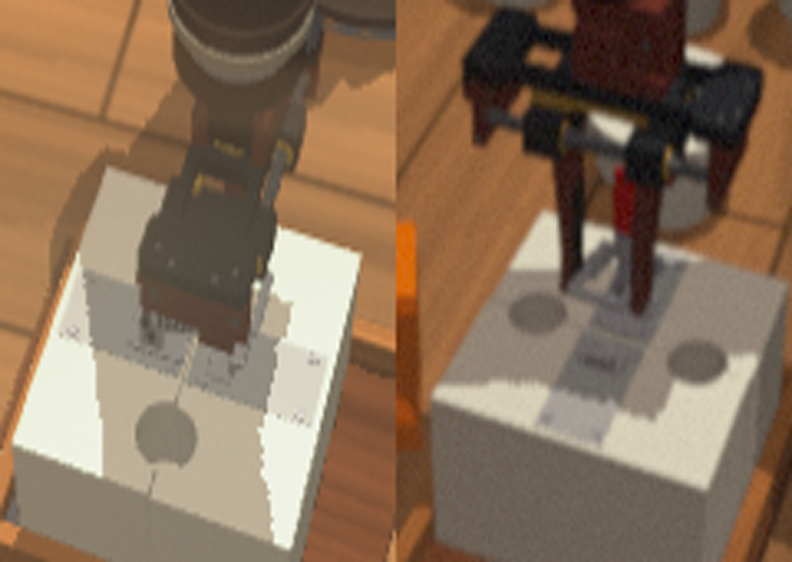

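```bash
python3 -m creep '-0.05 0 0 0 -0.0004 0.0024 0.2;-0.05 0 0 0 -0.0004 0.0024 0.2;-0.05 0 0 0 -0.0004 0.0024 0.2;-0.05 0 0 0 -0.0004 0.0024 0.2;-0.05 0 0 0 -0.0004 0.0024 0.2;0 0 0 0 0 0 0.2' 15; python3 - <<'E'
from h import *
goal((0,22.3,136.1),-.25)
E
```

```text
clock: 12.3
ee_pos: [482.5, -14.0, 135.5]
tcp_rot: [2.889, -0.056, -0.009]
wrist_force: [-0.5, -3.8, -0.9]
opening: 39.3
t 12.3 mould pos [ -0.29  22.66 135.51] F [-0.5 -3.8 -0.9] op 39.3
shift now-axes [ 0.29  0.5  -0.48]  in goal axes [ 0.29  0.5  -0.48]  turn [0.0023 0.0008 0.0025]
```

```bash
python3 -m creep '-0.05 0 0 0 0.0001 0.0024 0.2;-0.05 0 0 0 -0.0002 0.0024 0.2;-0.05 0 0 0 -0.0002 0.0024 0.2;-0.05 0 0 0 -0.0003 0.0024 0.2;-0.05 0 0 0 -0.0003 0.0024 0.2;0 0 0 0 0 0 0.2' 15; python3 - <<'E'
from h import *
goal((0,19.6,124.4),-.5)
for n in("scene","side"): cv2.imwrite(f"pics/j_{n}.png",optics.get_image(n))
a=cv2.imread("pics/j_scene.png")[100:225,225:345]
b=cv2.imread("pics/j_side.png")[130:255,250:370]
cv2.imwrite("pics/j_z.png",cv2.resize(np.hstack([a,b]),None,fx=3.3,fy=4.5,interpolation=cv2.INTER_CUBIC))
E
```

```text
clock: 12.9
ee_pos: [482.4, -17.0, 123.6]
tcp_rot: [2.641, -0.052, -0.016]
wrist_force: [-0.8, -0.4, -1.3]
opening: 39.7
t 12.9 mould pos [ -0.26  19.67 123.62] F [-0.8 -0.4 -1.3] op 39.7
shift now-axes [ 0.26  0.43 -0.65]  in goal axes [ 0.26  0.43 -0.65]  turn [-0.0001  0.0013  0.0023]
```

View pics/j_z.png

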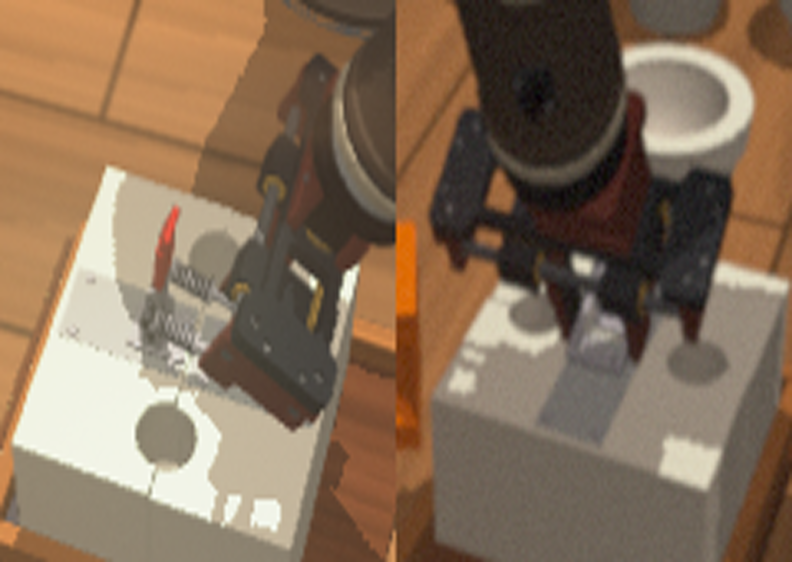

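```bash
python3 -m creep '-0.05 0 0 0 0.0001 0.0021 0.2;-0.05 0 0 0 -0.0002 0.0022 0.2;0 0 0 0 0 0 0.2' 15; python3 - <<'E'
from h import *
goal((0,17.8,119.6),-.6)
E
python3 -m creep '-0.05 0 0 0 -0.0003 0.0022 0.2;0 0 0 0 0 0 0.2' 15; python3 - <<'E'
from h import *
goal((0,16.5,117.4),-.655)
E
```

```text
clock: 13.3
ee_pos: [482.4, -19.1, 120.1]
tcp_rot: [2.542, -0.051, -0.018]
wrist_force: [-2.2, 0.2, -1.8]
opening: 39.3
t 13.3 mould pos [ -0.25  17.53 120.09] F [-2.2  0.2 -1.8] op 39.3
shift now-axes [ 0.25 -0.5   0.25]  in goal axes [ 0.25 -0.51  0.25]  turn [-0.001   0.0011  0.0012]
clock: 13.5
ee_pos: [482.4, -20.3, 118.3]
tcp_rot: [2.493, -0.051, -0.019]
wrist_force: [-2.1, -0.3, -2.1]
opening: 39.3
t 13.5 mould pos [ -0.19  16.33 118.3 ] F [-2.1 -0.3 -2.1] op 39.3
shift now-axes [ 0.19 -0.68  0.62]  in goal axes [ 0.19 -0.68  0.61]  turn [-0.0064  0.0011  0.0008]
```

```bash
python3 -c "
from h import *
goal((0,16.4,116.7),-.655)
for n in('scene','side'): cv2.imwrite(f'pics/k_{n}.png',optics.get_image(n))
a=cv2.imread('pics/k_scene.png')[100:225,225:345]
b=cv2.imread('pics/k_side.png')[180:255,280:352]
cv2.imwrite('pics/k_z.png',cv2.resize(b,None,fx=8,fy=8,interpolation=cv2.INTER_CUBIC))
"
```

```text
t 13.5 mould pos [ -0.19  16.33 118.3 ] F [-2.1 -0.3 -2.1] op 39.3
shift now-axes [ 0.19 -1.02  1.24]  in goal axes [ 0.19 -1.03  1.23]  turn [-0.0064  0.0011  0.0008]
```

View pics/k_z.png

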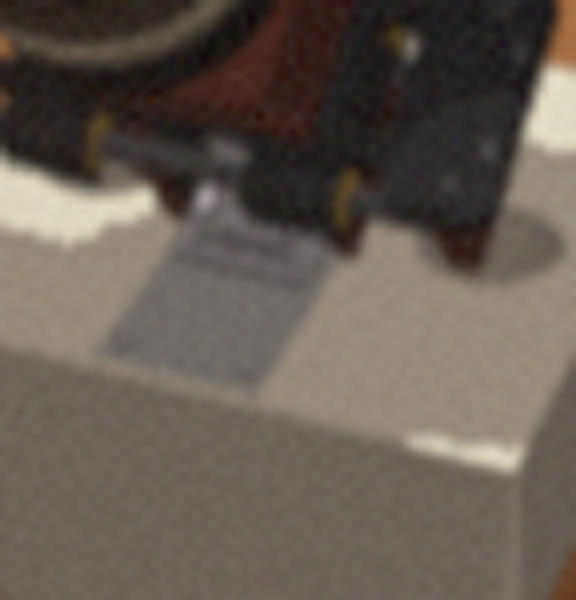

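```bash
python3 -m creep '0 0 0 0 -0.0006 0.0007 0.2;0 0 0 0 -0.0006 0.0007 0.2;0 0 0 0 0 0 0.2' 15; python3 -c "
from h import *
goal((0,16.4,116.7),-.655)
c=optics.calibration('side')
P=[(-20,44.1,113.8),(20,44.1,113.8),(-20,44.1,112.),(-10,38,120.5),(10,38,120.5)]
print(((proj(c,mw(M,P))+[.5,.75]-[280,180])*8).round().tolist())
"
```

```text
clock: 13.9
ee_pos: [482.5, -20.8, 117.2]
tcp_rot: [2.491, -0.052, -0.017]
wrist_force: [-2.7, 0.9, 0.7]
opening: 39.3
t 13.9 mould pos [-3.0000e-02  1.5890e+01  1.1722e+02] F [-2.7  0.9  0.7] op 39.3
shift now-axes [ 0.03 -0.72  0.11]  in goal axes [ 0.03 -0.72  0.11]  turn [-0.0049  0.0004 -0.0008]
[[309.0, 283.0], [172.0, 251.0], [309.0, 288.0], [283.0, 243.0], [214.0, 227.0]]
```

```bash
python3 -m creep '0.005 0 0 0 0.0007 0.0006 0.2;0.005 0 0 0 0.0007 0.0006 0.2;0.005 0 0 0 0.0007 0.0006 0.2;0.005 0 0 0 0.0007 0.0006 0.2;0 0 0 0 0 0 0.2' 15; python3 -c "
from h import *
goal((0,8.6,116.0),-.615)
"
```

```text
clock: 14.4
ee_pos: [482.6, -22.5, 116.4]
tcp_rot: [2.514, -0.05, -0.016]
wrist_force: [-4.3, 5.9, 0.0]
opening: 39.2
t 14.4 mould pos [9.0000e-02 1.4140e+01 1.1644e+02] F [-4.3  5.9  0. ] op 39.2
shift now-axes [-0.1   4.23  3.6 ]  in goal axes [-0.09  4.27  3.55]  turn [ 0.0119 -0.0009  0.0007]
```

```bash
python3 -m creep '0.005 0 0 0 0.0007 0.0006 0.2;0.005 0 0 0 0.0007 0.0006 0.2;0 0 0 0 0 0 0.2' 15; python3 -c "
from h import *
goal((0,8.6,116.0),-.615)
"; python3 -m creep '0.005 0 0 0 0.0007 0.0006 0.2;0.005 0 0 0 0.0007 0.0006 0.2;0 0 0 0 0 0 0.2' 15; python3 -c "
from h import *
goal((0,8.6,116.0),-.615)
for n in('scene','side'): cv2.imwrite(f'pics/l_{n}.png',optics.get_image(n))
a=cv2.imread('pics/l_scene.png')[135:195,245:320]
b=cv2.imread('pics/l_side.png')[170:230,280:355]
cv2.imwrite('pics/l_z.png',cv2.resize(np.vstack([a,b]),None,fx=5,fy=5,interpolation=cv2.INTER_CUBIC))
"
```

```text
clock: 14.7
ee_pos: [482.5, -24.4, 116.3]
tcp_rot: [2.524, -0.05, -0.016]
wrist_force: [-4.8, 6.0, 0.7]
opening: 39.3
t 14.7 mould pos [9.000e-02 1.229e+01 1.163e+02] F [-4.8  6.   0.7] op 39.3
shift now-axes [-0.09  2.84  2.38]  in goal axes [-0.09  2.84  2.37]  turn [ 0.002  -0.0009  0.0008]
clock: 15.0
ee_pos: [482.4, -26.2, 116.1]
tcp_rot: [2.534, -0.051, -0.015]
wrist_force: [-2.8, 5.0, -0.0]
opening: 39.8
t 15.0 mould pos [9.000e-02 1.050e+01 1.161e+02] F [-2.8  5.  -0. ] op 39.8
shift now-axes [-0.09  1.5   1.16]  in goal axes [-0.09  1.49  1.18]  turn [-0.0081 -0.0009  0.0008]
```

View pics/l_z.png

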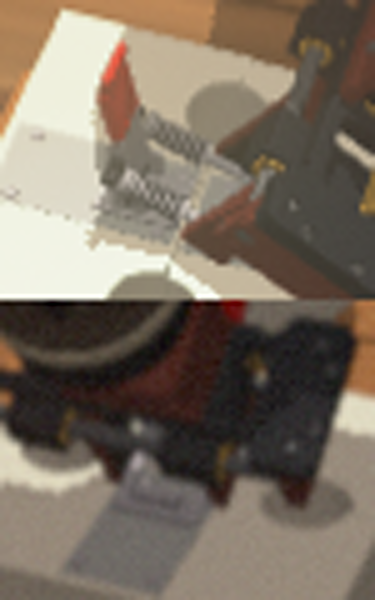

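```bash
python3 -m creep '0 0 0 0 0.0007 0.0006 0.2;0 0 0 0 0.0007 0.0006 0.2;0 0 0 0 0 0 0.2' 15; python3 -c "
from h import *
goal((0,8.6,116.0),-.615)
"; python3 -m creep '0 0 0 0 0.0007 0.0006 0.2;0 0 0 0 0 0 0.2' 15; python3 -c "
from h import *
goal((0,7.6,116.0),-.615)
"
```

```text
clock: 15.4
ee_pos: [482.4, -27.7, 115.7]
tcp_rot: [2.535, -0.05, -0.015]
wrist_force: [-4.0, 5.7, -1.5]
opening: 39.7
t 15.4 mould pos [9.0000e-02 8.9400e+00 1.1573e+02] F [-4.   5.7 -1.5] op 39.7
shift now-axes [-0.09  0.44 -0.03]  in goal axes [-0.09  0.44 -0.02]  turn [-0.0084 -0.001   0.0011]
clock: 15.6
ee_pos: [482.3, -28.4, 115.6]
tcp_rot: [2.535, -0.05, -0.015]
wrist_force: [-4.8, 6.8, -0.1]
opening: 39.1
t 15.6 mould pos [8.0000e-02 8.2400e+00 1.1555e+02] F [-4.8  6.8 -0.1] op 39.1
shift now-axes [-0.08  0.78 -0.  ]  in goal axes [-0.08  0.78  0.  ]  turn [-0.0087 -0.0011  0.0013]
```

```bash
python3 -m creep '0 0 0 0 0.0007 0.0006 0.2;0 0 0 0 0 0 0.2' 15|grep -E "ee|wri"; python3 -m creep '0 0 0 0 0.0007 0.0006 0.2;0 0 0 0 0 0 0.2' 15|grep -E "ee|wri"; python3 -c "
from h import *
goal((0,7.6,116.0),-.615)
for n in('scene','side'): cv2.imwrite(f'pics/m_{n}.png',optics.get_image(n))
a=cv2.imread('pics/m_scene.png')[135:195,245:320]
b=cv2.imread('pics/m_side.png')[170:230,280:355]
cv2.imwrite('pics/m_z.png',cv2.resize(np.vstack([a,b]),None,fx=5,fy=5,interpolation=cv2.INTER_CUBIC))
"
```

```text
ee_pos: [482.3, -28.6, 115.5]
wrist_force: [-4.4, 8.6, 0.5]
ee_pos: [482.3, -28.7, 115.5]
wrist_force: [-5.5, 11.5, 2.1]
t 16.0 mould pos [  0.12   7.92 115.45] F [-5.5 11.5  2.1] op 39.2
shift now-axes [-0.12  0.58 -0.26]  in goal axes [-0.12  0.58 -0.26]  turn [-0.0107 -0.002   0.002 ]
```

View pics/m_z.png

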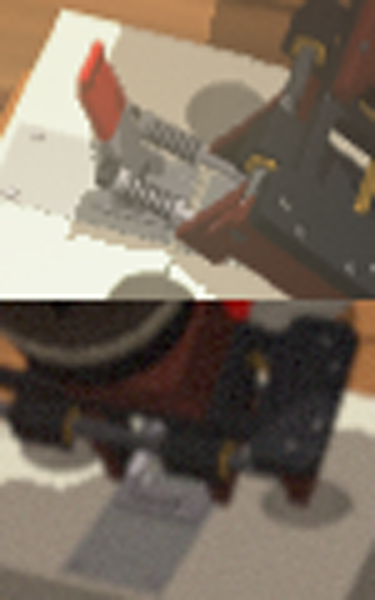

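```bash
python3 -c "
from h import *
c=optics.calibration('scene')
for th in(1.66,1.4,1.3,1.2,1.15,1.1,1.05,1.0,.9): print(th,((proj(c,mw(M,(0,-25-74*np.cos(th),121+74*np.sin(th))))[0]-[245,135])*5).round())
"
```

```text
1.66 [156.  71.]
1.4 [113.  61.]
1.3 [97. 60.]
1.2 [81. 60.]
1.15 [74. 60.]
1.1 [66. 61.]
1.05 [59. 61.]
1.0 [53. 63.]
0.9 [40. 66.]
```

```bash
python3 -m creep '0 0 0 0 -0.0012 -0.001 0.2;0 0 0 0 -0.0008 -0.0006 0.2;0 0 0 0 0 0 0;0 0 0 0 0 0 -0.2;0 0 0 0 0 0 -0.6;0 0 0 0 0 0 -1;0 0 0 0 0 0 -1;0 0 0 0 0 0 -1;0 0 0 0 0 0 -1' 15; python3 -c "
from h import *
goal((0,7.6,116.0),-.615)
for n in('scene','side'): cv2.imwrite(f'pics/n_{n}.png',optics.get_image(n))
a=cv2.imread('pics/n_scene.png')[135:195,245:320]
b=cv2.imread('pics/n_side.png')[170:230,280:355]
cv2.imwrite('pics/n_z.png',cv2.resize(np.vstack([a,b]),None,fx=5,fy=5,interpolation=cv2.INTER_CUBIC))
"
```

```text
clock: 17.0
ee_pos: [482.3, -29.7, 116.0]
tcp_rot: [2.531, -0.052, -0.016]
wrist_force: [-0.2, 0.5, -0.1]
opening: 86.8
t 17.0 mould pos [  0.14   6.93 116.03] F [-0.2  0.5 -0.1] op 86.8
shift now-axes [-0.14 -0.56 -0.36]  in goal axes [-0.14 -0.56 -0.37]  turn [-0.0049 -0.0001 -0.0001]
```

View pics/n_z.png

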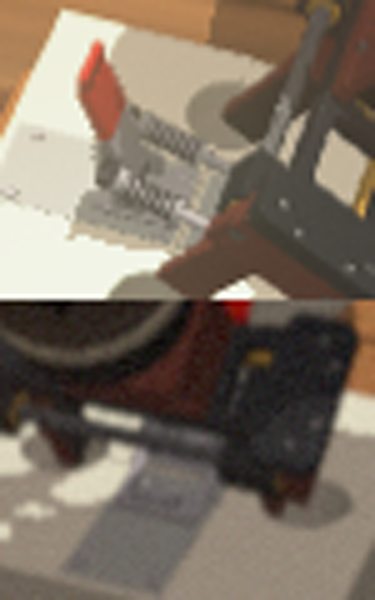

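```bash
python3 -m creep '0 0 0 0 0 -0.01 -1;0 0 0 0 0 -0.03 -1;0 0 0 0 0 -0.04 -1;0 0 0 0 0 -0.04 -1;0 0 0 0 0 -0.04 -1;0.12 0 0 0 0 -0.03 -1;0.12 0 0 0 0 0 -1;0.12 0 0 0 0 0 -1;0.12 0 0 0 0 0 -1;0.12 0 0 0 0 0 -1;0 0 0 0 0 0 -1' 15; python3 -c "
from h import *
goal((0,-20,240),0)
for n in('scene','side'): cv2.imwrite(f'pics/o_{n}.png',optics.get_image(n))
a=cv2.imread('pics/o_scene.png')[135:195,245:320]
b=cv2.imread('pics/o_side.png')[170:230,280:355]
cv2.imwrite('pics/o_z.png',cv2.resize(np.vstack([a,b]),None,fx=5,fy=5,interpolation=cv2.INTER_CUBIC))
"
```

```text
clock: 18.2
ee_pos: [487.2, 75.2, 272.7]
tcp_rot: [3.131, -0.076, 0.002]
wrist_force: [-0.2, -0.3, 0.2]
opening: 87.7
t 18.2 mould pos [  0.75 112.02 272.68] F [-0.2 -0.3  0.2] op 87.7
shift now-axes [  0.16 131.72  33.89]  in goal axes [ -0.75 132.02  32.68]  turn [ 0.0092 -0.0016 -0.0072]
```

View pics/o_z.png

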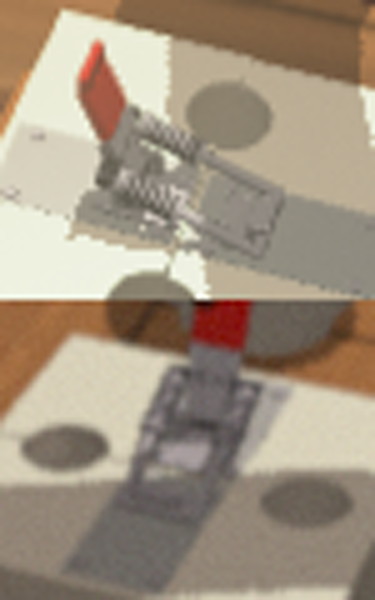

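```bash
python3 -c "
from h import *
c=optics.calibration('scene'); d=optics.calibration('side')
for y in(35,37,39,41):
  P=mw(M,[(-17,y,113),(17,y,113)]); print(y,((proj(c,P)-[245,135])*5).round().tolist(),((proj(d,P)+[.5,.75]-[280,170])*5-[0,-300]).round().tolist())
P=mw(M,[(-10,38,120.5),(10,38,120.5),(10,29,120.5),(-10,29,120.5)]);print(((proj(c,P)-[245,135])*5).round().tolist(),((proj(d,P)+[.5,.75]-[280,170])*5-[0,-300]).round().tolist())
a=cv2.imread('pics/o_scene.png')[160:190,280:310];b=cv2.imread('pics/o_side.png')[195:225,300:330]
cv2.imwrite('pics/p.png',cv2.resize(np.hstack([a,b]),None,fx=13,fy=13,interpolation=cv2.INTER_CUBIC))
"
```

```text
35 [[279.0, 192.0], [258.0, 250.0]] [[194.0, 516.0], [121.0, 499.0]]
37 [[284.0, 194.0], [262.0, 251.0]] [[192.0, 518.0], [120.0, 501.0]]
39 [[288.0, 195.0], [267.0, 252.0]] [[191.0, 521.0], [118.0, 504.0]]
41 [[292.0, 196.0], [271.0, 253.0]] [[189.0, 523.0], [116.0, 506.0]]
[[282.0, 195.0], [270.0, 229.0], [250.0, 224.0], [263.0, 190.0]] [[177.0, 502.0], [134.0, 492.0], [141.0, 481.0], [184.0, 491.0]]
```

View pics/p.png

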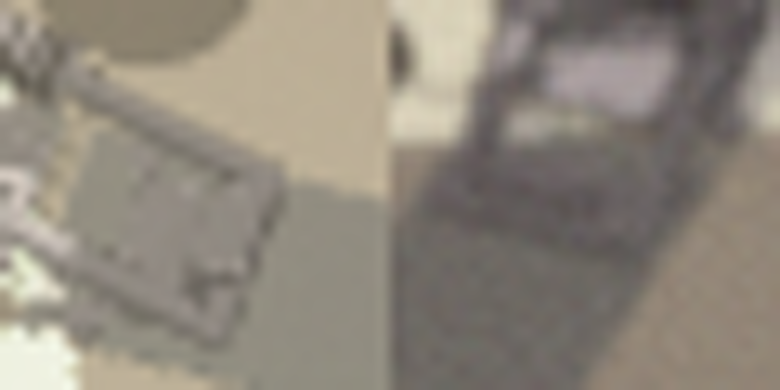

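```bash
python3 -m creep '0.009 0 -0.007 0 0.04 0 0;0 0 0 0 0.04 0 1;0 0 0 0 0.04 0.02 1;0 0 0 0 0 0.04 1;0 0 0 0 0 0.03 1;0 0 0 0 0 0.01 1;0 0 0 0 0 0 1;0 0 0 0 0 0 1' 15; python3 -c "
from h import *
goal((0,-10,172),0)
for th in (1.25,1.1,1,.8,.6,.5,.4,.3,.2,.1,0):
  print(th,round(-25-56*np.cos(th)+5*np.sin(th)+10,1),round(121+56*np.sin(th)+5*np.cos(th),1))
for n in('scene','side'): cv2.imwrite(f'pics/q_{n}.png',optics.get_image(n))
a=cv2.imread('pics/q_scene.png')[115:195,235:335]
b=cv2.imread('pics/q_side.png')[150:230,265:365]
cv2.imwrite('pics/q_z.png',cv2.resize(np.hstack([a,b]),None,fx=4,fy=4,interpolation=cv2.INTER_CUBIC))
"
```

```text
clock: 19.1
ee_pos: [483.2, -39.5, 173.3]
tcp_rot: [3.14, -0.049, 0.001]
wrist_force: [0.3, -0.2, -0.2]
opening: 27.3
t 19.1 mould pos [  1.45  -2.82 173.25] F [ 0.3 -0.2 -0.2] op 27.3
shift now-axes [-1.52  7.16  1.26]  in goal axes [-1.45  7.18  1.25]  turn [ 0.0012 -0.0008  0.0097]
1.25 -27.9 175.7
1.1 -35.9 173.2
1 -41.0 170.8
0.8 -50.4 164.7
0.6 -58.4 156.7
0.5 -61.7 152.2
0.4 -64.6 147.4
0.3 -67.0 142.3
0.2 -68.9 137.0
0.1 -70.2 131.6
0 -71.0 126.0
```

View pics/q_z.png

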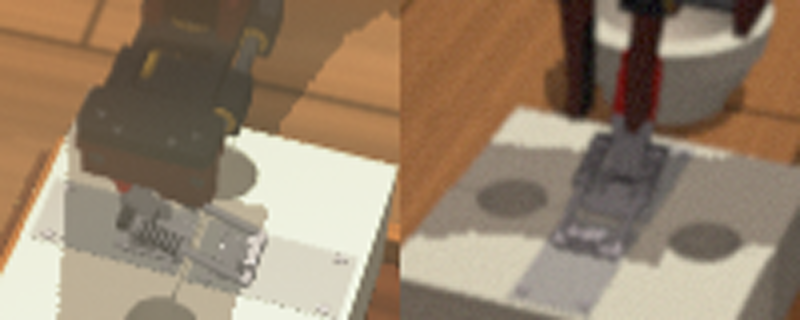

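```bash
python3 -m creep '0 0 0.009 -0.0015 0 -0.002 1;0 0 0 0 0 0 1;0 0 0 0 0 0 1;0 0 0 0 0 0 1' 15; python3 -m creep '0 0 0 0 0.01 0 1;0 0 0 0 0.006 0 1;0 0 0 0 0.004 0 1;0 0 0 0 0.002 0 1;0 0 0 0 0 0 1' 15; python3 -c "
from h import *
goal((0,-27.9,175.7),0)
"
```

```text
clock: 19.6
ee_pos: [480.9, -41.1, 174.4]
tcp_rot: [3.14, -0.068, 0.001]
wrist_force: [0.3, -0.6, -0.4]
opening: 0.6
clock: 20.1
ee_pos: [479.9, -63.3, 174.2]
tcp_rot: [3.14, -0.069, -0.0]
wrist_force: [0.5, 0.7, 0.0]
opening: 0.1
t 20.1 mould pos [ -0.94 -26.7  174.16] F [0.5 0.7 0. ] op 0.1
shift now-axes [ 0.94  1.2  -1.54]  in goal axes [ 0.94  1.2  -1.54]  turn [ 0.001   0.0001 -0.0028]
```

```bash
python3 -m creep '0 0 -0.003 0.001 0.002 0 1;0 0 0 0 0.002 0 1;0 0 0 0 0 0 1' |grep -E "ee|wri"; python3 -m creep '0 0 0 0 0.002 0 1;0 0 0 0 0.002 0 1;0 0 0 0 0 0 1' |grep -E "ee|wri"; python3 -c "
from h import *
goal((0,-35.9,173.2),0)
"
```

```text
ee_pos: [480.8, -67.1, 174.2]
wrist_force: [-0.8, 0.1, -1.0]
ee_pos: [480.6, -70.8, 174.2]
wrist_force: [0.3, 2.0, 0.4]
t 20.7 mould pos [ 9.000e-02 -3.413e+01  1.742e+02] F [0.3 2.  0.4] op 0.3
shift now-axes [-0.09  1.77  1.  ]  in goal axes [-0.09  1.77  1.  ]  turn [0.0006 0.0001 0.001 ]
```

```bash
python3 -m creep '0 0 0 0 0.0017 0.0008 1;0 0 0 0 0.0017 0.0008 1;0 0 0 0 0.0017 0.0008 1;0 0 0 0 0.0017 0.0008 1;0 0 0 0 0 0 1' |grep -E "ee|wri"; python3 -c "
from h import *
goal((0,-41,170.8),0)
for n in('scene','side'): cv2.imwrite(f'pics/r_{n}.png',optics.get_image(n))
a=cv2.imread('pics/r_scene.png')[115:195,235:335]
b=cv2.imread('pics/r_side.png')[150:230,265:365]
cv2.imwrite('pics/r_z.png',cv2.resize(np.hstack([a,b]),None,fx=4,fy=4,interpolation=cv2.INTER_CUBIC))
"
```

```text
ee_pos: [480.3, -77.8, 171.0]
wrist_force: [0.2, 2.6, 1.0]
t 21.2 mould pos [ 1.1000e-01 -4.1210e+01  1.7097e+02] F [0.2 2.6 1. ] op 0.3
shift now-axes [-0.11 -0.21  0.17]  in goal axes [-0.11 -0.21  0.17]  turn [0.0009 0.     0.0009]
```

View pics/r_z.png

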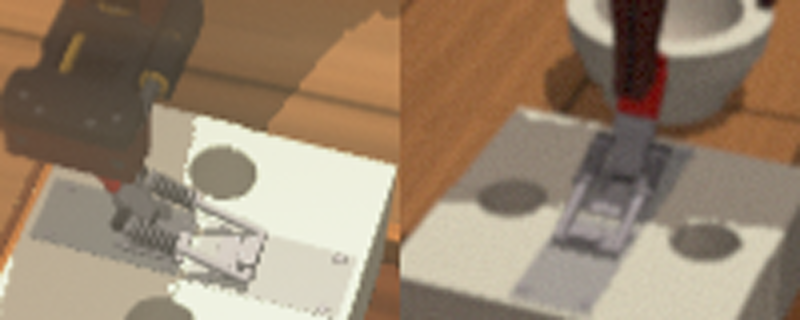

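```bash
python3 -m creep '0 0 0 0 0.0016 0.001 1;0 0 0 0 0.0016 0.001 1;0 0 0 0 0.0016 0.001 1;0 0 0 0 0 0 1' |grep -E "ee|wri";python3 -m creep '0 0 0 0 0.0016 0.0011 1;0 0 0 0 0.0015 0.0011 1;0 0 0 0 0.0015 0.0011 1;0 0 0 0 0 0 1' |grep -E "ee|wri"; python3 -c "
from h import *
goal((0,-50.4,164.7),0)
for n in('scene','side'): cv2.imwrite(f'pics/s_{n}.png',optics.get_image(n))
a=cv2.imread('pics/s_scene.png')[115:195,235:335]
b=cv2.imread('pics/s_side.png')[150:230,265:365]
cv2.imwrite('pics/s_z.png',cv2.resize(np.hstack([a,b]),None,fx=4,fy=4,interpolation=cv2.INTER_CUBIC))
"
```

```text
ee_pos: [480.1, -82.9, 168.0]
wrist_force: [-0.7, 2.3, 3.0]
ee_pos: [479.9, -87.5, 164.7]
wrist_force: [-1.3, 1.7, 4.2]
t 22.1 mould pos [ 1.3000e-01 -5.0850e+01  1.6466e+02] F [-1.3  1.7  4.2] op 0.4
shift now-axes [-0.12 -0.45 -0.04]  in goal axes [-0.13 -0.45 -0.04]  turn [ 0.0012 -0.      0.0007]
```

View pics/s_z.png

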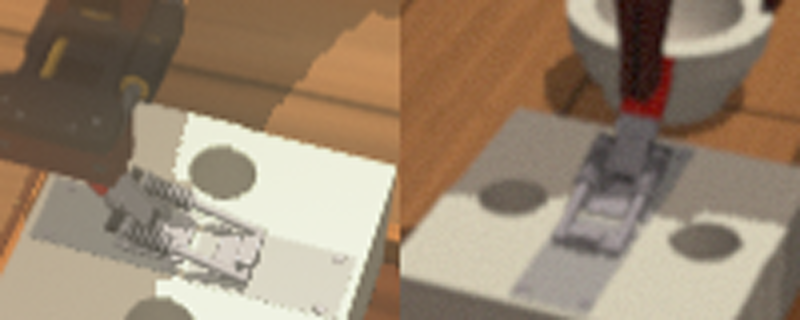

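```bash
python3 -m creep '0 0 0 0 0.0013 0.0013 1;0 0 0 0 0.0013 0.0013 1;0 0 0 0 0.0013 0.0013 1;0 0 0 0 0 0 1' |grep -E "ee|wri";python3 -m creep '0 0 0 0 0.0013 0.0014 1;0 0 0 0 0.0012 0.0014 1;0 0 0 0 0.0012 0.0014 1;0 0 0 0 0 0 1' |grep -E "ee|wri"; python3 -c "
from h import *
goal((0,-64.6,147.4),0)
"
```

```text
ee_pos: [479.8, -91.5, 160.9]
wrist_force: [-1.2, 0.6, 4.2]
ee_pos: [479.6, -95.3, 156.7]
wrist_force: [-1.2, 1.1, 4.5]
t 23.0 mould pos [ 1.5000e-01 -5.8740e+01  1.5669e+02] F [-1.2  1.1  4.5] op 0.4
shift now-axes [-0.16  5.84  9.3 ]  in goal axes [-0.15  5.86  9.29]  turn [ 0.0017 -0.0001  0.0005]
```

```bash
python3 -m creep '0 0 0 0 0.001 0.0016 1;0 0 0 0 0.001 0.0016 1;0 0 0 0 0.001 0.0016 1;0 0 0 0 0 0 1' |grep -E "ee|wri";python3 -m creep '0 0 0 0 0.001 0.0016 1;0 0 0 0 0.001 0.0016 1;0 0 0 0 0.001 0.0016 1;0 0 0 0 0 0 1' |grep -E "ee|wri"; python3 -c "
from h import *
goal((0,-67,142.3),0)
"
```

```text
ee_pos: [479.6, -98.7, 151.9]
wrist_force: [-0.7, -0.7, 4.6]
ee_pos: [479.4, -101.5, 147.0]
wrist_force: [-0.7, -1.0, 2.3]
t 23.8 mould pos [  0.19 -64.89 146.96] F [-0.7 -1.   2.3] op 0.9
shift now-axes [-0.19  2.1   4.67]  in goal axes [-0.19  2.11  4.66]  turn [ 0.0018 -0.0001  0.0004]
```

```bash
python3 -m creep '0 0 0 0 0.0007 0.0015 1;0 0 0 0 0.0007 0.0016 1;0 0 0 0 0.0006 0.0016 1;0 0 0 0 0 0 1' |grep -E "ee|wri";python3 -m creep '0 0 0 0 0.0006 0.0016 1;0 0 0 0 0.0006 0.0016 1;0 0 0 0 0.0005 0.0016 1;0 0 0 0 0 0 1' |grep -E "ee|wri"; python3 -m creep '0 0 0 0 0.0005 0.0016 1;0 0 0 0 0.0004 0.0016 1;0 0 0 0 0.0003 0.0016 1;0 0 0 0 0 0 1' |grep -E "ee|wri"; python3 -c "
from h import *
goal((0,-71,126),0)
for n in('scene','side'): cv2.imwrite(f'pics/t_{n}.png',optics.get_image(n))
a=cv2.imread('pics/t_scene.png')[115:195,235:335]
b=cv2.imread('pics/t_side.png')[150:230,265:365]
cv2.imwrite('pics/t_z.png',cv2.resize(np.hstack([a,b]),None,fx=4,fy=4,interpolation=cv2.INTER_CUBIC))
"
```

```text
ee_pos: [479.3, -102.9, 142.1]
wrist_force: [-0.3, -0.4, 2.4]
ee_pos: [479.1, -104.4, 137.2]
wrist_force: [0.3, -0.2, 0.6]
ee_pos: [478.9, -105.5, 132.4]
wrist_force: [-0.2, -0.6, -0.7]
t 25.0 mould pos [ -0.19 -68.92 132.35] F [-0.2 -0.6 -0.7] op 0.4
shift now-axes [0.19 2.08 6.35]  in goal axes [0.19 2.08 6.35]  turn [0.0007 0.0008 0.0011]
```

View pics/t_z.png

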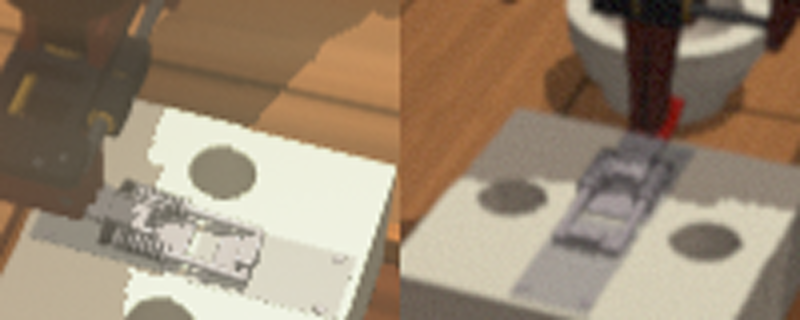

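```bash
python3 -m creep '0 0 0 0 0.0005 0.0016 1;0 0 0 0 0.0005 0.0016 1;0 0 0 0 0 0.0015 1;0 0 0 0 0 0 1' |grep -E "ee|wri";python3 -m creep '0 0 0 0 0 0.001 1;0 0 0 0 0 0 1'|grep -E "ee|wri";python3 -m creep '0 0 0 0 0 0.001 1;0 0 0 0 0 0 1'|grep -E "ee|wri"
```

```text
ee_pos: [478.9, -106.7, 127.8]
wrist_force: [-0.3, 0.1, -1.1]
ee_pos: [479.1, -106.6, 127.0]
wrist_force: [0.7, -1.0, -0.1]
ee_pos: [479.1, -106.6, 126.0]
wrist_force: [-0.0, -0.2, 0.2]
```

```bash
python3 -m creep '0 0 0 0 0 0.001 1;0 0 0 0 0 0 1'|grep -E "ee|wri";python3 -m creep '0 0 0 0 0 0.001 1;0 0 0 0 0 0 1'|grep -E "ee|wri"
```

```text
ee_pos: [479.2, -106.6, 125.4]
wrist_force: [-1.2, 0.1, 3.7]
ee_pos: [479.3, -106.6, 125.2]
wrist_force: [-4.5, 1.3, 13.3]
```

```bash
python3 -m creep '0 0 0 0 0 -0.003 1;0 0 0 0 0 -0.02 1;0 0 0 0 0 -0.04 1;0 0 0 0 0 -0.04 1;0 0 0 0 -0.04 -0.03 1;0 0 0 0 -0.04 -0.02 1;0 0 0 0 -0.04 0 1;0 0 0 0 -0.04 0 1;0 0 0 0 -0.04 0 1;0 0 0 0 0 0 1;0 0 0 0 0 0 1'; python3 -c "
from h import *
for n in('scene','side'): cv2.imwrite(f'pics/u_{n}.png',optics.get_image(n))
a=cv2.imread('pics/u_scene.png')[130:230,225:335]
b=cv2.imread('pics/u_side.png')[150:250,255:365]
cv2.imwrite('pics/u_z.png',cv2.resize(np.hstack([a,b]),None,fx=3.6,fy=5,interpolation=cv2.INTER_CUBIC))
c=optics.calibration('scene');d=optics.calibration('side')
P=mw(M,[(-17,35,113),(17,35,113),(-12,-99,121),(12,-99,121),(0,-99,121+8)])
print(((proj(c,P)-[225,130])*[3.6,5]).round().tolist(),((proj(d,P)+[.5,.75]-[255,150])*[3.6,5]+[396,0]).round().tolist())
"
```

```text
clock: 27.4
ee_pos: [487.0, 94.1, 276.7]
tcp_rot: [3.14, -0.059, -0.0]
wrist_force: [0.2, 0.2, -0.4]
opening: 0.7
[[273.0, 217.0], [258.0, 275.0], [68.0, 142.0], [55.0, 181.0], [61.0, 150.0]] [[625.0, 316.0], [573.0, 299.0], [688.0, 152.0], [654.0, 142.0], [671.0, 132.0]]
```

View pics/u_z.png

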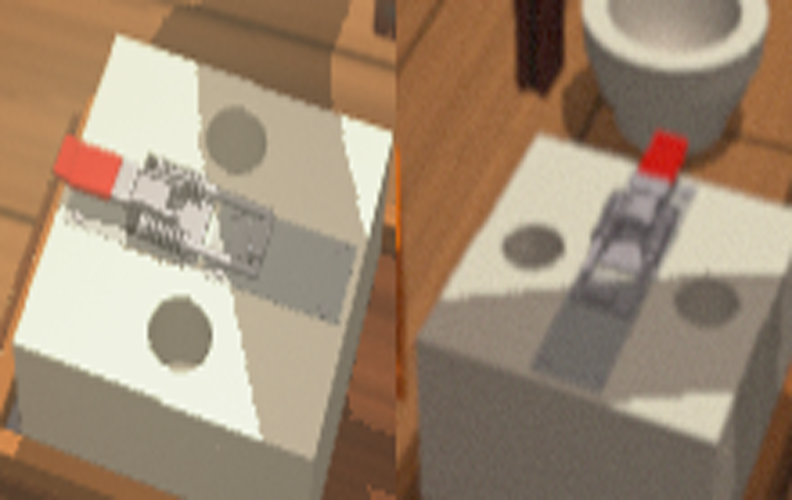

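View pics/u_scene.png

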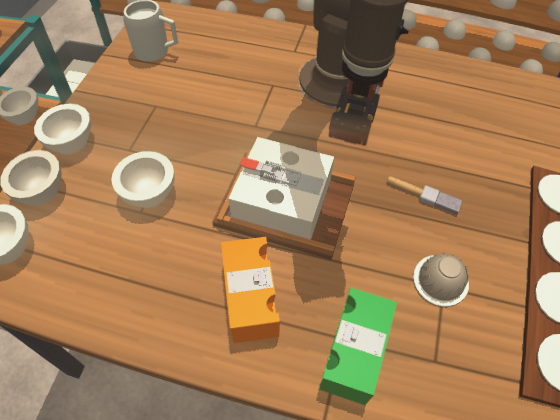

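```bash
python3 -c "
from bench import env
print(env.hand_in())"
```

```text
the job is handed in; nothing more can be done
None
```

The mould is shut and latched, and I handed the job in at about 27.5 s of the 72 s allowed. The hand-in reports no verdict, so I don't know whether the run passed.

- **Loose half:** I pushed its outer face low down with both open fingers. It slid at about 14 N and stopped with the seam shut. I pressed it home with about 25 N.
- **Loop:** I pinched the legs with about 15 N, swung the bar down behind the lip, then drew it back until it met the keeper's upright. That happened with the lever at about 1.2 rad.
- **Lever:** I pressed it through dead centre with at most about 5 N. A light check press met a firm stop at 13 N with the fingertips at z 125 mm, against 126 mm expected for flat.

**Last pictures:** The handle tip and the loop bar lie within about 1 to 2 pixels of where a flat lever and a seated bar should appear. No gap shows at the seam. I saw no change in the bowl, brush or look-alikes. The arm stands clear, with near-zero wrist force.

**Open points:**
- **Latch pull:** I could not measure it directly. I infer it from the resistance and the pull past dead centre.
- **Lever angle:** Before pressing, the camera gave about 1.25 rad where I had calculated about 1.1 rad for a seated bar. The bar's position in the pictures agreed with it being seated.
- **Press mould:** I did not identify it in the pictures, so I have no check on it.

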